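# Emergency-stop check on a packing conveyor

## Task

Do the start-of-shift check of the packing conveyor's emergency stop, using fingertips only: press the red mushroom button fully in so that it latches down, then push its grip bar round clockwise (as its white arrows show) from one side, not taking the bar between the fingers, until the button springs back out. Then press the blue reset button and let it come back up. Do not press the green start button, and leave the tubs, lids, bowl, cup and spatula where they are.

Things in the scene. Friction and masses are not known exactly. Their poses are not given: they have to be found in the camera images.
- stop_top (a point): Top centre of the red mushroom button (head 60 mm across), on its vertical axis; moves and turns with it. x runs along its grip bar, z up. The bar: 52 mm long (x +-26), 12 mm wide (y +-6), flanks upright from 16 to 2.5 mm below this point, with an 8 mm wide ridge up to it. The head's shallow dome is 16 mm below this point (18 mm at 27 mm radius). White arrows on it show clockwise.
- estop: The red button's fixed base: flat yellow plate, 90 mm across, on the console. Origin on the button's axis at the console's top, 53 mm below the button's top when that is out. Nearest neighbours: the other buttons (118 mm apart, 32 mm lower) and the conveyor's frame and guide rail (from 80 mm off the axis, up to 16 mm above the button's top).
- stop_press (a joint): Depth of the red button in m: 0 fully out, 0.008 fully in. It needs about 10 N at first, snaps over at about 4 mm and then latches by itself at 0.008; only turning it clockwise brings it back.
- stop_turn (a joint): Turn of the red button in rad, clockwise seen from above, 0 at rest, stop at 0.85. When latched, turning it lifts it (about 0.1 N m, say 5 N at 20 mm from the axis); at about 0.6 it springs out, 8 mm up, unless a finger is in its way, and turns back to 0 when let go.
- flank_a: The +y flank of the red button's grip bar (axes as stop_top), 52 mm long, 13.5 mm high: pushed near its +x end, towards -y, it turns the button clockwise. Origin on the button's axis, 53 mm below stop_top.
- flank_b: The -y flank of the bar, the same: pushed near its -x end, towards +y, it turns the button clockwise. Fingers loading both flanks at once have the bar between them, which is not wanted. Same origin.
- reset_top (a point): Centre of the top of the blue reset button (29 mm across, in a 45 mm steel bezel 12 mm high); the top stands 21 mm above the console and is pressed straight down.
- reset (a joint): Travel of the blue button in m: 0 up, 0.005 fully pressed (5 N); springs back.
- start_top (a point): Centre of the top of the green start button, same size as the blue one: not to be pressed.
- start (a joint): Travel of the green button in m: 0 up, 0.005 fully pressed.
- conveyor: The packing conveyor, fixed. Origin under its middle on the table; it runs along its y axis, 1000 mm long and 212 mm wide, belt top 110 mm and guide rails 139 mm above the table. On its -x side is the steel console, 140 mm deep (x -252 to -112), 400 mm long, 70 mm high, with the three buttons 118 mm apart along it at x = -187 mm, in any order.
- tub_nuts: Loose clear tub of brown nuts with a green lid, on the belt, 114 x 146 x 69 mm high. Origin under its centre.
- tub_greens: Loose clear tub of dark greens with a green lid, on the belt, 114 x 146 x 69 mm high. Origin under its centre.
- dip_cup: Loose lidded cup of light green dip, 94 mm across, 73 mm high, on the table by the console's left (+y) end. Origin under its centre.
- lemon_bowl: Loose steel bowl with lemons, 132 mm across, 63 mm high over the lemons, on the table by the console's right (-y) end. Origin under its centre.
- lid_stack: Four loose round green lids in a stack, 92 mm across, 28 mm high, on the table in front of the console. Origin under its centre.
- spatula: Loose spatula lying on the table in front of the console, roughly along y, 280 mm long, blade 65 mm wide, up to 20 mm high. Origin 140 mm from either end.
Things that resemble listed ones, but are neither listed nor needed, are in the scene too. Leave any pink or purple look-alike of the tub_greens alone.

How it is judged:
By the outcome, as a careful person would: the job done as asked, in the order asked, and still so for the second after the job is handed in, with the robot touching nothing.
It also fails if it takes over 45 s, if anything falls off the work surface, if the arm or the gripper's body presses on something with over 40 N, if the wrist force passes 120 N, or if a joint passes its speed limit or range.

## Robot

A 7-joint arm with a two-finger parallel gripper is mounted at the origin on the work surface. World frame = base frame: x ahead of the robot, y to its left, z up, the work surface at z = 0. Lengths are in m, angles in rad, forces in N, time in s.
With the tool pointing down it reaches from about 0.425 to 0.975 m from the base axis. Payload 16.7 kg.
Tool frame: the origin (TCP) lies at the centre of the arm's flange, where the gripper is bolted on; the fingertips stand 173 mm ahead of it and the grasp point (between the pads) lies 155 mm ahead of it; z points along the fingers, x is the direction in which the jaws open and shut, and the axes are right-handed (so a half turn about z gives the same grasp; the last joint's range is limited). The gripper opens to 85 mm and grips with 20 to 120 N. Pads are 22 mm wide; open, the fingers measure 114 mm over their backs; the gripper's body (76 mm by 85 mm) begins 54 mm behind the grasp point. The pads swing forward as they close: fully open they stand 13 mm farther back than shut.
Start: joints at [-1.462, 0.426, 0.074, 1.606, -0.034, 1.111, -0.067], TCP at [0.173, 0.652, 0.405] pointing down, gripper open.
Joint ranges: [-2.85, 2.85], [-0.5, 2.14], [-1.23, 1.37], [0.21, 2.46], [-1.02, 4.16], [0.16, 2.05], [-2.73, 2.73]. Speed limits (rad/s): [1.89, 1.89, 2.39, 2.39, 3.01, 3.01, 3.01].

## Interface

Orientations are given as a rotation vector (axis times angle).
In Python, from bench import manip, read_camera, spotter gives the robot as it stands. Calls block until the motion is done:
- manip.move_to(position, orientation): joint-space move of the TCP to a pose.
- manip.line_to(position, feed=0.15, rot=None, f_stop=None): straight line of the TCP; rot=None keeps the orientation; feed is the mean speed in m/s. With f_stop (N) it stops when the force on the tool has changed by that much, and returns True; else False.
- manip.goto_joints(angles): joint-space move.
- manip.open_jaws() and manip.grasp(effort=None): open the fingers fully, or close them until they stop; effort is the grip in N (None keeps the last).
- manip.sleep(seconds).
- manip.solve_ik(position, orientation): joint angles nearest the present ones, or None.
- manip.sense(): the state.
- read_camera(name): name is "scene" or "top" or "wrist"; returns a dict with "frame" (480x640x3 uint8, red, green, blue), "camera_matrix" (3x3 intrinsics, pixels), "R" (3x3) and "t" (3): a world point X has camera coordinates R X + t; the wrist camera has in their place "mount" (4x4, takes a point from camera to tool coordinates, whose origin is the TCP and whose axes are the tool frame's). Camera axes: x right, y down, z forward; pixel columns grow to the right and rows downward; lengths in m; the calibration is good to about 2 mm. A picture is of the moment at which its call begins: read the wrist's pose just before it. There is no depth.
A pose or a line that the arm cannot do raises manip.PlanningError and nothing moves.
- manip.close_job(): hands the job in, once; it reports no verdict.
Trained networks look in a picture, given as the dict that the camera call returned (one of the last four; its "shot" number tells which), for a name from the list of things; names that differ only in an ending like _2 or _b are one class to them, and where a whole thing is asked for, a point or a joint stands for the part that bears it (a point fixed in the world has none). Each returns a list of dicts, best first, with "conf" (0 to 1); they miss things now and then, are a little off and sometimes report something else, mostly with a low value. They report only what shows in the picture. A call takes as long as a camera call. They do not tell look-alikes from the thing itself.
- spotter.find_in(label, picture): "rect" ([centre column, centre row, width, height] in pixels, round what is visible of it).
- spotter.regions_of(label, picture): "pixels" (480x640 bool, what is visible of it) and "rect" ([centre column, centre row, width, height] in pixels, round what is visible of it).
The state is a dict: "time_s": time; "joints": joint angles; "joint_velocities": joint speeds; "effort": joint torques, N m; "position": TCP position; "ee_rot": TCP orientation; "force": force on the tool from outside, world axes, zero at the start; "ft_torque": the same for the moment, N m; "width": finger opening in m.
Only numpy, scipy, OpenCV 4.12 (cv2) and the standard library are available. Lean on these libraries where they do the work, as an engineer would, in place of code of your own. Each camera call takes 0.05 s, during which the arm holds its last target. There are 200 camera calls.

## Working session

There is one attempt and no reset: what is moved stays moved. The work goes in short steps, each a Python script; the robot and the scene stay as the last script left them, time stands still between calls to the robot, and variables do not carry over. Pictures are saved under pics/ and viewed, about 8 in all and at most 12, crops included, and the job is handed in when it is done.

```bash
mkdir -p pics; ls
python3 - <<'E'
from bench import manip, read_camera, spotter
import cv2, numpy as np
print(manip.sense())
for n in ("scene","top"):
    p=read_camera(n); cv2.imwrite(f"pics/{n}0.png",p["frame"][:,:,::-1])
    print(n,p["camera_matrix"].tolist(),p["R"].tolist(),p["t"].tolist())
    for l in ("stop_top","estop","reset_top","start_top"):
        print(l,[(np.round(d["rect"],1).tolist(),round(d["conf"],2)) for d in spotter.find_in(l,p)[:3]])
E
```

```text
pics
{'time_s': 0.0, 'joints': array([-1.46149711,  0.42676916,  0.07386266,  1.60660767, -0.03412157,
        1.11079122, -0.06711505]), 'joint_velocities': array([-0.00085047,  0.00065521, -0.00087024,  0.00131075, -0.00097844,
       -0.00111154,  0.00060136]), 'effort': array([ 1.78516791e-03, -9.49813914e+01,  3.76264125e+00, -4.63515437e+01,
        1.96166517e-02,  9.97814670e-03, -1.63369708e-05]), 'position': array([0.17271471, 0.65234348, 0.40398571]), 'ee_rot': array([ 2.48889695e+00,  1.91560362e+00, -1.55134124e-03]), 'force': array([-0.18457594,  0.29674898,  0.0406495 ]), 'ft_torque': array([-0.01882014, -0.03504872,  0.03796108]), 'width': 0.08562410933499058}
scene [[480.17288451930693, 0.0, 314.94467955474164], [0.0, 480.17288451930693, 239.8145515303182], [0.0, 0.0, 1.0]] [[-0.8175187249284056, 0.5758659918521578, -0.006441569650652859], [0.4926413758783433, 0.6934896721655025, -0.5257152740528627], [-0.2982743856990183, -0.4329554642545974, -0.8506362070873537]] [0.4749885373476124, -0.10738335442977978, 1.2867679253112758]
stop_top [([327.2, 257.6, 27.0, 27.6], 0.85), ([357.1, 297.5, 15.9, 15.4], 0.7)]
estop [([325.6, 260.8, 41.1, 36.9], 0.58), ([317.5, 400.2, 101.0, 103.7], 0.33)]
reset_top []
start_top [([393.2, 344.1, 20.1, 12.2], 0.66), ([451.2, 346.4, 42.4, 43.4], 0.53)]
top [[458.837354988709, 0.0, 320.47701544897075], [0.0, 458.837354988709, 242.9304121322522], [0.0, 0.0, 1.0]] [[0.02845859045103042, -0.9995938103796804, 0.001524099790499922], [-0.9980209583827773, -0.02849927645114198, -0.056053170030640656], [0.05607383755605683, 7.411067579825126e-05, -0.9984266218652946]] [-0.1447255285717975, 0.48143485055508944, 1.3065790677177493]
stop_top [([299.4, 237.2, 19.1, 23.3], 0.83), ([256.9, 235.4, 10.1, 9.5], 0.32)]
estop [([300.2, 237.1, 31.9, 31.9], 0.59)]
reset_top [([258.1, 234.6, 12.4, 8.6], 0.44), ([299.5, 238.2, 19.4, 23.9], 0.36)]
start_top []
```

Run:
```python
import cv2
a=cv2.imread("pics/scene0.png"); b=cv2.imread("pics/top0.png")
cv2.imwrite("pics/s1.png",a)
cv2.imwrite("pics/t1.png",cv2.resize(b[120:360,160:480],None,fx=2.5,fy=2.5,interpolation=cv2.INTER_CUBIC))
```

```text
(no output)
```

View pics/s1.png

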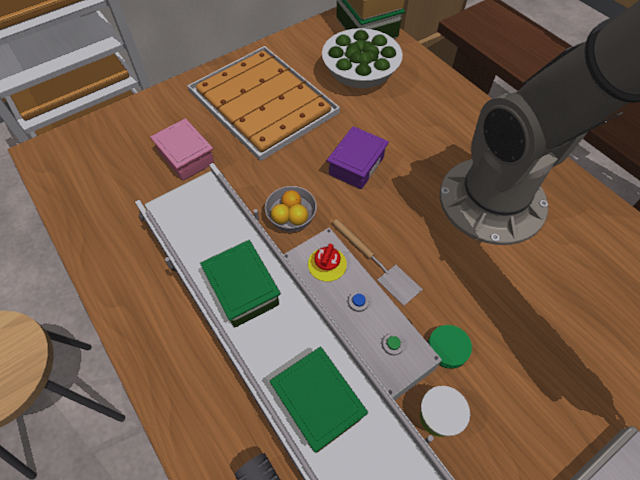

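View pics/t1.png

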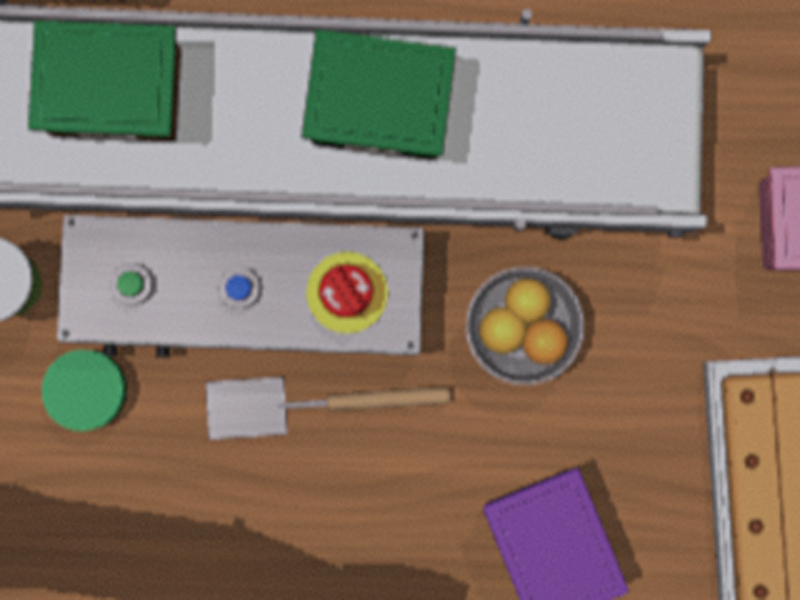

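Scene picture: red button at (327,257) near the bowl end, blue at (358,300), green at (393,343). The top crop agrees, with red at (346,291), blue (238,287) and green (130,284). Next I'll compute positions and look from the wrist.

```bash
cat > h.py <<'E'
from bench import manip, read_camera, spotter
import cv2, numpy as np
from scipy.spatial.transform import Rotation as Rn
def ray(p,uv,z,R=None,t=None):
    "world point at height z seen at pixel uv"
    R=p["R"] if R is None else R; t=p["t"] if t is None else t
    d=R.T@np.linalg.solve(p["camera_matrix"],[uv[0],uv[1],1]); c=-R.T@t
    return c+d*(z-c[2])/d[2]
def down(yaw):
    "tool pointing down, tool x at azimuth yaw (rotvec)"
    return Rn.from_matrix(np.array([[np.cos(yaw),np.sin(yaw),0],[np.sin(yaw),-np.cos(yaw),0],[0,0,-1]]).astype(float)).as_rotvec()
def wrist():
    s=manip.sense(); p=read_camera("wrist")
    T=np.eye(4); T[:3,:3]=Rn.from_rotvec(s["ee_rot"]).as_matrix(); T[:3,3]=s["position"]
    W=T@p["mount"]; R=W[:3,:3].T
    p["R"]=R; p["t"]=-R@W[:3,3]; return p
E
python3 - <<'E'
from h import *
for n,px in (("scene",[(327,250),(358,299),(393,342)]),("top",[(298.4,236.4),(255.2,234.8),(212,233.6)])):
    p=read_camera(n)
    for q,z in zip(px,(.117,.091,.091)): print(n,ray(p,q,z).round(4))
p=wrist(); print(p["mount"].round(4).tolist(), p["camera_matrix"].round(1).tolist())
c=manip.sense()
for yaw in (1.57,-1.57,0,3.14,.8,-.8): print(yaw, manip.solve_ik([0.5,0.0,.36],down(yaw)))
E
```

```text
scene [ 0.4944 -0.0749  0.117 ]
scene [0.5026 0.0512 0.091 ]
scene [0.5032 0.169  0.091 ]
top [ 0.4952 -0.0719  0.117 ]
top [0.498  0.0465 0.091 ]
top [0.4979 0.1637 0.091 ]
[[1.0, 0.0004, 0.0001, -0.0004], [-0.0004, 0.9589, 0.2836, -0.0723], [0.0001, -0.2836, 0.9589, 0.0319], [0.0, 0.0, 0.0, 1.0]] [[368.1, 0.0, 315.9], [0.0, 368.1, 238.0], [0.0, 0.0, 1.0]]
1.57 [-0.76151474  0.22901432  0.73381851  2.07038181 -0.19393549  0.90899676
  1.64928197]
-1.57 [-0.96969193  0.29836179  1.00922679  2.07819157 -0.31664148  0.92573326
 -1.35650892]
0 [-0.87890551  0.25975246  0.88375265  2.07502684 -0.25318113  0.91529674
  0.14448619]
3.14 [ 0.74017037  0.34432676 -1.02199124  1.99254132  0.35090825  0.9932248
  2.68819681]
0.8 [-0.82461197  0.24358215  0.81316973  2.07295202 -0.22348398  0.91172113
  0.91188348]
-0.8 [-0.93170715  0.2799806   0.95528545  2.0769156  -0.28743128  0.92045595
 -0.61815678]
```

Run:
```python
from h import *
manip.grasp(60)
manip.move_to([0.495,-0.01,.40],down(0))
p=wrist(); cv2.imwrite("pics/w1.png",p["frame"][:,:,::-1])
print(manip.sense()["time_s"],manip.sense()["width"],manip.sense()["position"], manip.sense()["force"])
for l in ("stop_top","estop","reset_top"):
    for d in spotter.regions_of(l,p)[:3]:
        r=d["rect"]; z=dict(stop_top=.117,estop=.072,reset_top=.091)[l]
        print(l,round(d["conf"],2),np.round(r,1),ray(p,r[:2],z).round(4))
```

```text
4.075 -0.00030771343088601517 [ 0.49518991 -0.00926127  0.3999812 ] [-0.58065889 -0.35335297  1.01485802]
stop_top 0.96 [319.9 288.9  69.5  47.9] [ 0.4981 -0.0511  0.117 ]
estop 0.82 [318.  274.2 100.7  81.6] [ 0.4969 -0.0576  0.072 ]
reset_top 0.8 [320.4 146.2  42.4  36. ] [0.4982 0.0506 0.091 ]
```

View pics/w1.png

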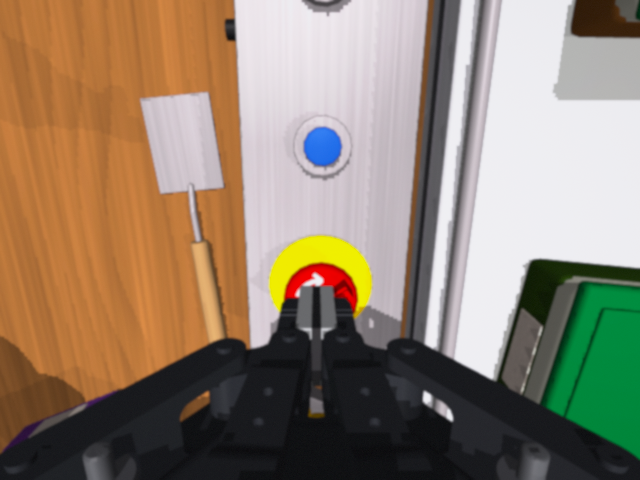

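Blue sits at (322,147) and the red head is half hidden behind the fingers at (320,290). I'll shift +y for a clear view of the bar.

Run:
```python
from h import *
manip.line_to([0.495,0.06,.36])
p=wrist(); f=p["frame"]
np.savez("w2.npz",frame=f,K=p["camera_matrix"],R=p["R"],t=p["t"])
# rectified top-down view at two heights, 0.25 mm/px, up=+y, right=+x
def rect(z,c,h=.05,n=400):
    g=[c+np.array(o) for o in ((-h,h),(h,h),(h,-h),(-h,-h))]
    px=[]
    for q in g:
        v=p["camera_matrix"]@(p["R"]@[*q,z]+p["t"]); px.append(v[:2]/v[2])
    M=cv2.getPerspectiveTransform(np.float32(px),np.float32([(0,0),(n,0),(n,n),(0,n)]))
    return cv2.warpPerspective(f,M,(n,n),flags=cv2.INTER_CUBIC)
c=np.array([.497,-.070])
cv2.imwrite("pics/w2.png",np.hstack([rect(.123,c),rect(.107,c)])[:,:,::-1])
print(manip.sense()["time_s"])
hsv=cv2.cvtColor(f,cv2.COLOR_RGB2HSV)
def blob(lo,hi,z,name):
    m=cv2.inRange(hsv,lo,hi)
    n,l,s,ce=cv2.connectedComponentsWithStats(m)
    for i in np.argsort(-s[1:,4])[:2]+1: print(name,s[i],ce[i].round(1),ray(p,ce[i],z).round(4))
blob((22,120,100),(35,255,255),.074,"yellow")
blob((105,120,60),(125,255,255),.091,"blue")
m=cv2.inRange(hsv,(22,120,100),(35,255,255)); 
n,l,s,ce=cv2.connectedComponentsWithStats(m); i=np.argmax(s[1:,4])+1
ct=max(cv2.findContours((l==i).astype(np.uint8),0,1)[0],key=cv2.contourArea)
w=np.array([ray(p,q[0],.073)[:2] for q in ct]); print("yellow circ",cv2.minEnclosingCircle(np.float32(w)))
```

```text
4.9583
yellow [115  31  13  11  13] [121.   35.9] [0.374  0.1867 0.074 ]
yellow [103  14   8  11  11] [106.1  19. ] [0.3663 0.1959 0.074 ]
blue [ 304  231   39   40 1243] [322.8 250.5] [0.4995 0.0525 0.091 ]
yellow circ ((0.3735576570034027, 0.18682847917079926), 0.0044272406958043575)
```

View pics/w2.png

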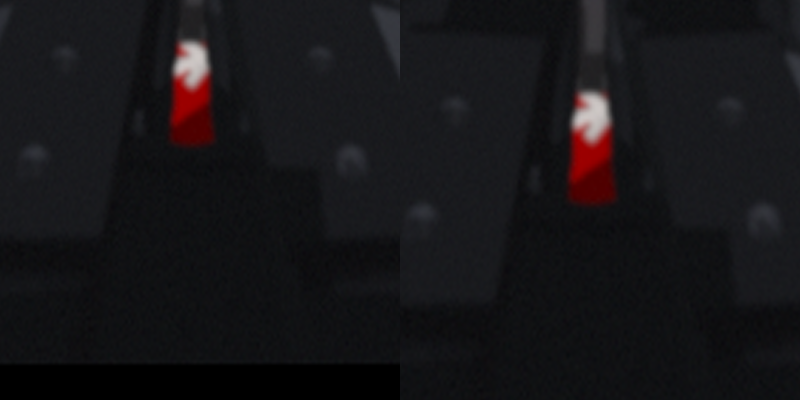

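The fingers hide the button, so I moved the wrong way. The TCP has to go to -y.

```bash
cat > look.py <<'E'
from h import *
import sys
name=sys.argv[1]; ztop=float(sys.argv[2])
p=wrist(); f=p["frame"]
def rect(z,c,h=.05,n=400):
    g=[c+np.array(o) for o in ((-h,h),(h,h),(h,-h),(-h,-h))]
    px=[]
    for q in g:
        v=p["camera_matrix"]@(p["R"]@[*q,z]+p["t"]); px.append(v[:2]/v[2])
    M=cv2.getPerspectiveTransform(np.float32(px),np.float32([(0,0),(n,0),(n,n),(0,n)]))
    return cv2.warpPerspective(f,M,(n,n),flags=cv2.INTER_CUBIC)
c=np.array([.497,-.070])
cv2.imwrite(name,np.hstack([rect(ztop,c),rect(ztop-.016,c)])[:,:,::-1])
s=manip.sense(); print(s["time_s"],s["position"])
hsv=cv2.cvtColor(f,cv2.COLOR_RGB2HSV)
def circ(lo,hi,z,nm):
    m=cv2.inRange(hsv,lo,hi); n,l,s,ce=cv2.connectedComponentsWithStats(m); i=np.argmax(s[1:,4])+1
    ct=max(cv2.findContours((l==i).astype(np.uint8),0,1)[0],key=cv2.contourArea)
    w=np.array([ray(p,q[0],z)[:2] for q in ct]); print(nm,s[i],cv2.minEnclosingCircle(np.float32(w)))
circ((22,120,100),(35,255,255),.072,"yellow")
circ((105,120,60),(125,255,255),.091,"blue")
E
python3 - <<'E'
from h import *
manip.line_to([0.495,-0.13,.40],feed=.2)
E
python3 look.py pics/w3.png .123
```

```text
6.125 [ 0.49504981 -0.12906046  0.39974611]
yellow [ 264   81  115  119 4984] ((0.49878886342048645, -0.06758077442646027), 0.045012809336185455)Traceback (most recent call last):
  File "look.py", line 21, in <module>
    circ((105,120,60),(125,255,255),.091,"blue")
    ~~~~^^^^^^^^^^^^^^^^^^^^^^^^^^^^^^^^^^^^^^^^
  File "look.py", line 17, in circ
    m=cv2.inRange(hsv,lo,hi); n,l,s,ce=cv2.connectedComponentsWithStats(m); i=np.argmax(s[1:,4])+1
                                                                              ~~~~~~~~~^^^^^^^^^
    return _wrapfunc(a, 'argmax', axis=axis, out=out, **kwds)
    return bound(*args, **kwds)
ValueError: attempt to get argmax of an empty sequence
```

View pics/w3.png

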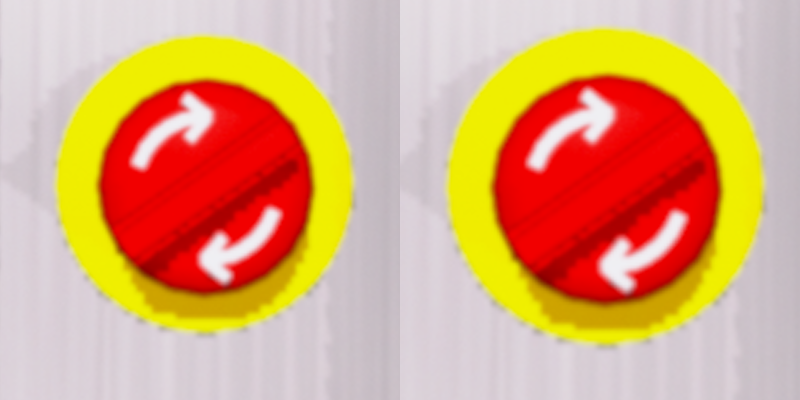

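The fitted yellow plate has a radius of 45.0 mm, which matches, and its axis is at (0.4988, -0.0676). The bar runs at about +34°, and the arrows are clockwise. Now I'll press.

Run:
```python
from h import *
A=np.array([.4988,-.0676]); r=down(np.radians(34)); L=.173
def st(m):
    s=manip.sense(); print(m,round(s["time_s"],2),"tip z",round(s["position"][2]-L,4),s["position"][:2].round(4),s["force"].round(1))
manip.move_to([*A,L+.16],r); st("above")
print(manip.line_to([*A,L+.129],feed=.1)); manip.sleep(.1)
print(manip.line_to([*A,L+.116],feed=.02,f_stop=4)); st("contact")
print(manip.line_to([*A,L+.108],feed=.03,f_stop=35)); st("bottom")
manip.line_to([*A,L+.15],feed=.1); st("up")
```

```text
above 6.68 tip z 0.1603 [ 0.4989 -0.0676] [-0.1 -0.   0.5]
False
True
contact 7.66 tip z 0.1228 [ 0.499  -0.0676] [ 0.5 -0.9  6.4]
True
bottom 8.04 tip z 0.1149 [ 0.4997 -0.0679] [-9.7  1.2 32.8]
up 8.55 tip z 0.1496 [ 0.4987 -0.0674] [-0.3  1.4  0.5]
```

Contact was at z 0.1228 and bottom at 0.1149, so the travel was 8 mm. I'll check the latch by touch, then turn from the +y flank.

Run:
```python
from h import *
A=np.array([.4988,-.0676]); L=.173; Z=L+.1095
def st(m):
    s=manip.sense(); print(m,round(s["time_s"],2),"tip z",round(s["position"][2]-L,4),s["position"][:2].round(4),s["force"].round(1),s["ft_torque"].round(2)); return s
def pose(deg,d,rx=.019):
    a=np.radians(deg); x=np.array([np.cos(a),np.sin(a)]); y=np.array([-x[1],x[0]])
    return A+rx*x+(.017+d)*y, down(a)
manip.line_to([*A,L+.120],feed=.1); manip.sleep(.1)
print(manip.line_to([*A,L+.112],feed=.02,f_stop=3)); s=st("touch")
manip.line_to([*A,L+.130],feed=.1)
if s["position"][2]-L>.118: raise SystemExit("not latched")
c,r=pose(34,.006); manip.line_to([*c,L+.130],feed=.1,rot=r)
print("down stop",manip.line_to([*c,Z],feed=.06,f_stop=5)); st("beside")
manip.sleep(.1)
c2,_=pose(34,-.004)
print("flank stop",manip.line_to([*c2,Z],feed=.02,f_stop=3)); s=st("flank")
a=np.radians(34); d=(s["position"][:2]-A)@[-np.sin(a),np.cos(a)]-.017; print("d",d)
for k in range(1,9):
    c,r=pose(34-5.3*k,d)
    h=manip.line_to([*c,Z],feed=.03,rot=r,f_stop=30); st(f"{k} {h}")
    if h: break
```

```text
True
touch 9.43 tip z 0.1153 [ 0.4992 -0.0676] [-3.3  0.2 11.4] [ 0.08  0.63 -0.05]
down stop False
beside 10.68 tip z 0.1091 [ 0.5016 -0.0382] [ 0.9  0.1 -0.4] [-0.01 -0.02 -0.  ]
flank stop True
flank 11.19 tip z 0.1094 [ 0.5059 -0.0438] [-1.4  3.9  3.2] [0.81 0.18 0.05]
d -0.0012136726655009276
1 False 11.44 tip z 0.1093 [ 0.5077 -0.044 ] [-3.2  5.6  4.4] [1.25 0.6  0.07]
2 False 11.69 tip z 0.1094 [ 0.5098 -0.0447] [-3.5  7.1  6.3] [1.62 0.85 0.01]
3 False 11.94 tip z 0.1095 [ 0.512  -0.0458] [-2.9  8.1  7.2] [1.7  0.61 0.01]
4 False 12.19 tip z 0.1096 [ 0.514  -0.0471] [-2.2  7.5  6.4] [1.72 0.29 0.01]
5 False 12.44 tip z 0.1096 [ 0.5159 -0.0486] [-0.7  7.6  6. ] [1.6  0.07 0.01]
6 False 12.69 tip z 0.1097 [ 0.5176 -0.0503] [-0.1  6.7  6.9] [ 1.46 -0.12 -0.02]
7 False 12.94 tip z 0.1097 [ 0.5191 -0.0522] [0.1 5.8 5.6] [ 1.28 -0.2   0.01]
8 False 13.19 tip z 0.1097 [ 0.5204 -0.0542] [1.1 5.5 4.6] [ 1.13 -0.22 -0.  ]
```

Flank pushed through about 0.74 rad with 5–8 N. There's a residual upward force of about 5 N, so I'll look before letting go.

Run:
```python
from h import *
p=wrist(); s=manip.sense(); print(s["time_s"],s["force"].round(1))
a=p["frame"]; q=read_camera("scene")["frame"]
cv2.imwrite("pics/w4.png",np.hstack([cv2.resize(a[200:400,220:420],(400,400)),cv2.resize(q[215:295,285:365],(400,400),interpolation=2)])[:,:,::-1])
```

```text
13.2417 [1.9 5.9 5.1]
```

View pics/w4.png

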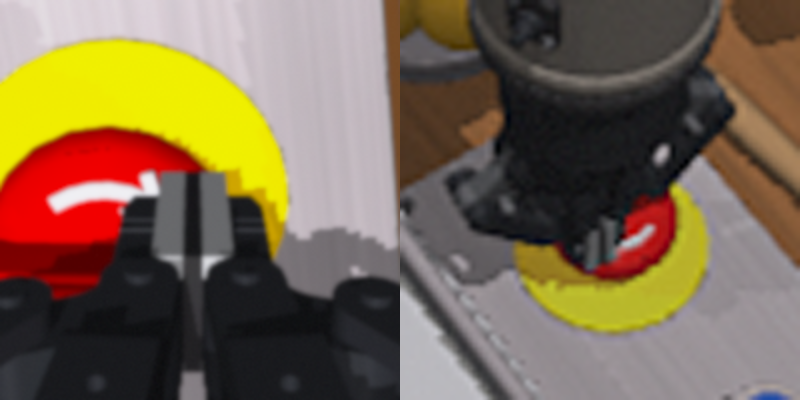

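The bar has followed the finger and the tip covers only part of the dome. I'll raise the tip a little while keeping the turn, to free the rise, then let go by backing off.

Run:
```python
from h import *
A=np.array([.4988,-.0676]); L=.173
def st(m):
    s=manip.sense(); print(m,round(s["time_s"],2),"tip z",round(s["position"][2]-L,4),s["position"][:2].round(4),s["force"].round(1)); return s
def pose(deg,d,rx=.019):
    a=np.radians(deg); x=np.array([np.cos(a),np.sin(a)]); y=np.array([-x[1],x[0]])
    return A+rx*x+(.017+d)*y, down(a)
p=manip.sense()["position"]
for dz in (.1105,.112):
    manip.line_to([*p[:2],L+dz],feed=.02); manip.sleep(.1); st("raise")
for deg in (18,34):
    c,r=pose(deg,.004); manip.line_to([*c,L+.112],feed=.06,rot=r); st("back")
c,r=pose(34,.007); manip.line_to([*c,L+.112],feed=.05); manip.line_to([*c,L+.14],feed=.1)
manip.line_to([*A,L+.14],feed=.1); manip.sleep(.1)
print(manip.line_to([*A,L+.120],feed=.03,f_stop=3)); st("touch")
manip.line_to([*A,L+.15],feed=.1)
```

```text
raise 13.64 tip z 0.1106 [ 0.5206 -0.0539] [1.2 5.4 3.3]
raise 13.99 tip z 0.1119 [ 0.5203 -0.054 ] [ 1.3  4.5 -1.1]
back 14.6 tip z 0.1119 [ 0.5102 -0.0422] [-1.8  0.1 -0.3]
back 15.03 tip z 0.112 [ 0.503  -0.0399] [-0.3 -1.3  0.6]
True
touch 16.83 tip z 0.1227 [ 0.4987 -0.0674] [0.4 1.2 7. ]
```

The red button's top is back at 0.1227, so it's fully out. Next is blue: the estimates agree at about (0.500, 0.051).

Run:
```python
from h import *
B=[.500,.051]; L=.173; r=down(0)
def st(m):
    s=manip.sense(); print(m,round(s["time_s"],2),"tip z",round(s["position"][2]-L,4),s["position"][:2].round(4),s["force"].round(1)); return s
manip.line_to([*B,L+.15],feed=.15,rot=r)
manip.line_to([*B,L+.098],feed=.1); manip.sleep(.1)
print(manip.line_to([*B,L+.087],feed=.02,f_stop=1.5)); st("contact")
print(manip.line_to([*B,L+.082],feed=.03,f_stop=20)); st("bottom"); manip.sleep(.2)
manip.line_to([*B,L+.098],feed=.05); manip.sleep(.1)
manip.line_to([*B,L+.20],feed=.15)
manip.line_to([.495,-.09,L+.227],feed=.2); st("end")
p=wrist(); q=read_camera("scene")
cv2.imwrite("pics/end.png",np.hstack([cv2.resize(p["frame"],(400,300)),cv2.resize(q["frame"],(400,300))])[:,:,::-1])
```

```text
True
contact 19.41 tip z 0.0894 [0.5    0.0512] [1.6 1.4 3.6]
True
bottom 19.66 tip z 0.0859 [0.5004 0.0509] [-12.1   1.4  36.1]
end 22.07 tip z 0.2265 [ 0.495  -0.0893] [ 0.2 -0.3 -0.6]
```

View pics/end.png

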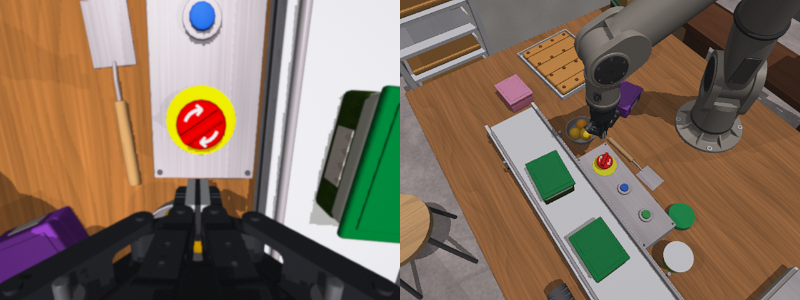

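The red button is out with its bar back at about 34°, at (200,125) in the left half. Blue is up at (202,15), everything else is in place and the arm is clear. Handing in.

```bash
python3 -c "
from bench import manip
manip.close_job()"
```

```text
the job is handed in; nothing more can be done
```

The emergency-stop check is done and handed in at about 22 s on the robot's clock, well under the 45 s limit.

- **Press:** I pressed the red button straight down with closed fingertips. Its top went from 0.123 m to 0.115 m, and a second touch at 0.115 m confirmed it had latched.
- **Turn and release:** I pushed only the +y flank of the grip bar clockwise through about 0.74 rad, with about 5–8 N sideways. After the turn there was still an upward force of about 5 N on the fingertips. I raised them 2.5 mm while holding the turn, and it disappeared. I then backed off, and a touch found the red top at 0.1227 m, fully out.
- **Reset:** I pressed the blue button to its stop, with the tip at 0.086 m (5 mm of travel). The peak reading was about 36 N because the force stop overshot its 20 N setting.
- **Last picture:** The red button is out with its bar turned back, and the blue button is up. The tubs, lids, bowl, cup and spatula look unmoved. The arm never went to the green button and was clear of everything at hand-in. I judged that the blue button had come back up from this picture only, not by touch.

One of my looks was from the wrong side, with the fingers hiding the button; it cost about a second. No other check failed or disagreed.

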